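# Tip a scoopful of baubles through the stock-box flap

## Task

Pick up the loaded hand scoop by its handle, carry it level across the sale bench without dropping either bauble, push its pan nose-first through the hanging flap of the stock box and tip both baubles out inside. Then draw the scoop out so that the flap falls shut, set it down flat and upright on the bench and let go of it. The baubles are freshly lacquered, so do not touch them with the gripper or arm, and do not disturb the cone tree, tin, wreath or gift box.

Things in the scene. Friction and masses are not known exactly. Their poses are not given: they have to be found in the camera images.
- scoop: Loose aluminium hand scoop, 0.2 kg, standing level on the bench. Origin: under the pan's centre; x to the open nose, z up. Pan x -55 to 55 mm, 140 wide, no lip at the nose; side walls 30 high reach the bench, back wall 36 high. Its floor rises 5.7 deg from back (4 mm up) to nose (15 mm): round things stay at the back while level, and roll out if pitched well nose-down (30 deg is ample).
- scoop_grip (a point): Point to grip the scoop: on the axis of its wooden handle, at x = -160, y = 0, z = 55 mm in the scoop's frame (same axes). The handle is a straight bar along x from x = -125 to -200, 22 mm wide and 22 mm high, gripped from above across its width. A 45 mm leg under it at x = -190 stands on the bench; a metal neck, z 41 to 55, joins it to the pan.
- bauble1: Rigid round bauble, 60 mm in diameter, 40 g, red with a small brass cap; origin at its centre. It starts in the scoop's pan, loose, against the back wall, on the scoop's +y side, its centre 37 mm above the scoop's underside. Rolls freely.
- bauble2: The same as bauble1, on the scoop's -y side.
- stock_box: Box fixed to the bench, 250 mm deep (x), 220 wide (y), 180 high; plywood, clear sides and clear closed roof. Origin: centre of its underside; x points from the flap side into the box, z up. The only way in is the opening in its front (x = -125), 184 wide, centred on y = 0, from the sill's top at z = 38 to the lintel at z = 170. The floor inside falls from z = 22 at the front to 8 at the back.
- flap_mid (a point): Centre of the opening in the box's front face, 104 mm above the bench; axes as the box. With the scoop's pan just wholly inside (scoop origin 75 mm inside the front face, underside 50 mm above the bench) there is room to pitch it 30 degrees nose-down about its origin; the wooden handle stays outside.
- flap (a joint): Angle of the light (15 g) grey flap, 178 mm wide, 128 mm high, that hangs in the opening from a hinge along its top edge (z = 171 mm): 0 hanging shut, growing as it swings into the box, to 1.4 rad at most. It opens inwards only, lies on what passes under it, and falls shut by its own weight.
- cone_tree: Bystander: turned wooden cone tree, 155 mm high, 80 mm across the foot, 0.3 kg; origin at the centre of its underside. Stands beside the way to the flap, on one side or the other. Leave alone.
- tin: Bystander: closed steel tin, 115 mm high, 72 mm in diameter, 0.45 kg; origin at the centre of its underside. Stands beside the way to the flap, on the side opposite the tree. Leave alone.
- wreath: Bystander: small wreath of red beads lying flat, 116 mm across, 28 mm high; origin at the centre of its underside. Lies to the -y side of the scoop's handle. Leave alone.
- gift_box: Bystander: cardboard gift box with a red band, 80 x 80 x 60 mm high; origin at the centre of its underside. Stands a little ahead of the scoop's nose. Leave alone.

How it is judged:
By the outcome, as a careful person would: the job done as asked, in the order asked, and still so for the second after the job is handed in, with the robot touching nothing.
It also fails if it takes over 64 s, if anything falls off the work surface, if the arm or the gripper's body presses on something with over 40 N, if the wrist force passes 120 N, or if a joint passes its speed limit or range.

## Robot

A 6-joint arm with a two-finger parallel gripper is mounted at the origin on the work surface. World frame = base frame: x ahead of the robot, y to its left, z up, the work surface at z = 0. Lengths are in mm, angles in degrees, forces in N, time in s.
With the tool pointing down it reaches from about 300 to 850 mm from the base axis. Payload 4.2 kg.
Tool frame: the origin (TCP) lies on the centre line of the jaws, within the pads' length; the fingertips stand 11 mm ahead of it and the grasp point (between the pads) lies 8 mm behind it; z points along the fingers, y is the line along which they close (so a half turn about z gives the same grasp; the last joint's range is limited). The gripper opens to 91 mm and grips with 3 to 60 N. Pads are 32 mm wide; open, the fingers measure 118 mm over their backs; the gripper's body (76 mm by 178 mm) begins 60 mm behind the grasp point.
Start: joints at [63.827, 18.312, 89.639, -0, 72.044, -1.146], TCP at [243.253, 521.028, 224.976] pointing down, gripper open.
Joint ranges: [-177.97, 177.97], [-48.28, 115.42], [12.27, 149.76], [-77.06, 257.06], [2.81, 150.46], [-146.56, 146.56]. Speed limits (degrees/s): [147.25, 147.25, 180, 180, 180, 180].

## Interface

Orientations are given as [roll, pitch, yaw] about the fixed x, y, z axes, in that order (R = Rz(yaw) Ry(pitch) Rx(roll)).
In Python, from workcell import env, grab_frame, camera_model, models gives the robot as it stands.
- The arm moves only by the shell command python3 -m crank 'ROWS' [FORCE]. ROWS is text: rows parted by semicolons, each of 7 numbers parted by spaces: the closure, from -1 (fully open) to 1 (shut), so that 0 is half open, then the shift along the tool's x, y, z in mm, then the turn, a rotation vector about the tool's x, y, z in degrees. A call has 1 to 10 rows; each row shifts and turns the commanded pose from where the row before left it, along the tool's axes as they then stand; what a row does not reach is not made up. A row lasts 1/8 s, in which the tool goes at most 62.5 mm and 10.7 degrees, less where a joint would pass 70% of its speed; a pose out of reach is approached as far as the arm can. A call is refused whole if a number of a shift passes 62.5 or a number of a turn 10.7, either way. A call with a gripper value outside its range is refused whole. The fingers move at their own pace and stop on an object; FORCE is the grip in N (left out, the last holds). Time passes only in rows, so rows that do not move let the fingers close. It gives the time, the measured TCP pose, the force, the opening and the grip force at its end, in the units of the state.
- env.state(): the state, without advancing time (a new reading comes with each control period).
- grab_frame(name): name is "scene" or "side" or "wrist"; returns the picture (384x512x3 uint8, blue, green, red); there is no depth.
- camera_model(name): a dict with "K" (3x3 intrinsics, pixels), "R" (3x3) and "t" (3): a world point X has camera coordinates R X + t; the wrist camera has in their place "mount" (4x4, takes a point from camera to tool coordinates, whose origin is the TCP and whose axes are the flange's). Camera axes: x right, y down, z forward; pixel columns grow to the right and rows downward; lengths in mm; the calibration is good to about 2 mm. A picture is of the moment at which its call begins: read the wrist's pose just before it. camera_model takes no time and is no camera call.
- env.job_done(): hands the job in; it is judged then, once.
Trained networks look in the newest picture that a camera, given by its name, has taken for a name from the list of things; names that differ only in an ending like _2 or _b are one class to them, and where a whole thing is asked for, a point or a joint stands for the part that bears it (a point fixed in the world has none). Each returns a list of dicts, best first, with "p" (0 to 1); they miss things now and then, are a little off and sometimes report something else, mostly with a low value. They report only what shows in the picture. A call takes as long as a camera call.
- models.search_frame(name, camera): "point" ([x, y, z] in mm, in world coordinates, good to about 4 mm: the middle of the surface that is visible of it).
The state is a dict: "time_s": time; "qpos": joint angles; "qvel": joint speeds; "effort": joint torques, N m; "ee_pos": TCP position; "ee_rot": TCP orientation; "force": force on the tool from outside, world axes, zero at the start; "torque": the same for the moment, N m; "gripper_width": finger opening in mm; "gripper_force": force on a finger pad.
Only numpy, scipy, OpenCV 4.12 (cv2) and the standard library are available. Lean on these libraries where they do the work, as an engineer would, in place of code of your own. Each camera call takes 0.05 s, during which the arm holds its last target. There are 200 camera calls.

## Working session

There is one attempt and no reset: what is moved stays moved. The work goes in short steps, Python scripts to look and compute and a shell command to move; the robot and the scene stay as the last step left them, time stands still between calls to the robot, and variables do not carry over. Pictures are saved under pics/ and viewed, at most 11 in all, crops included, and the job is handed in when it is done.

```bash
mkdir -p pics; ls
python3 - <<'E'
from workcell import env, grab_frame, camera_model, models
import cv2,numpy as np
np.set_printoptions(precision=1,suppress=True)
a=grab_frame("scene");b=grab_frame("side")
cv2.imwrite("pics/scene.png",a);cv2.imwrite("pics/side.png",b)
for c in("scene","side"):
  for n in["scoop","scoop_grip","bauble1","stock_box","flap","cone_tree","tin","wreath","gift_box"]:
    try: print(c,n,[(np.array(r["point"]),round(r["p"],2)) for r in models.search_frame(n,c)][:3])
    except Exception as e: print(c,n,e)
for c in("scene","side"):
  m=camera_model(c);print(c,m["K"],m["R"],m["t"],-np.array(m["R"]).T@np.array(m["t"]))
print(camera_model("wrist"))
print(env.state())
E
```

```text
pics
scene scoop [(array([ 549.2, -261. ,   12.7]), 0.65)]
scene scoop_grip [(array([ 551. , -261.2,   16.2]), 0.76), (array([739.9, 114.9, 116.8]), 0.6)]
scene bauble1 [(array([ 526.1, -303. ,   58.4]), 0.74), (array([ 545.9, -237.7,   54.2]), 0.55)]
scene stock_box [(array([617.4, 325.1, 177.7]), 0.79), (array([ 691.8, -291.6,   59. ]), 0.5)]
scene flap []
scene cone_tree [(array([415. , 128.4,  64.8]), 0.71)]
scene tin [(array([740.6, 114.7, 115.1]), 0.83)]
scene wreath [(array([ 386.9, -401.3,   20.5]), 0.66)]
scene gift_box [(array([ 689.1, -289.3,   60.2]), 0.65)]
side scoop [(array([ 543. , -276.3,   18.2]), 0.65)]
side scoop_grip [(array([ 540. , -277.2,   14. ]), 0.78)]
side bauble1 [(array([ 518.5, -327.2,   58.3]), 0.91), (array([ 539.3, -268.6,   56.3]), 0.87)]
side stock_box [(array([572.7, 196. , 156.3]), 0.63)]
side flap [(array([572.9, 192.8, 109.2]), 0.75)]
side cone_tree [(array([397.8,  93.4,  60.7]), 0.79), (array([573. , 194.8, 155. ]), 0.63), (array([572. , 189.2, 108.4]), 0.46)]
side tin [(array([716.9,  74.9,  75.3]), 0.96)]
side wreath [(array([571.2, 194.3, 
[... 420 characters left out ...]
.3 1378.5] [  470.5 -1097.9   905.5]
{'K': array([[324.2,   0. , 255.5],
       [  0. , 324.2, 187. ],
       [  0. ,   0. ,   1. ]]), 'mount': array([[   0. ,   -1. ,   -0.3,   77.8],
       [   1. ,    0. ,   -0. ,   -0.6],
       [   0. ,   -0.3,    1. , -159.4],
       [   0. ,    0. ,    0. ,    1. ]])}
{'time_s': 1.0, 'qpos': array([63.8, 18.3, 89.6,  0. , 72. , -1.1]), 'qvel': array([-0.1,  0. , -0. ,  0. , -0.1,  0. ]), 'effort': array([ -0. , -41.2, -23.2,   0.1,   0. ,   0. ]), 'ee_pos': array([243.2, 521. , 225. ]), 'ee_rot': array([180.,  -0., 155.]), 'force': array([-0.2,  0.2, -0.3]), 'torque': array([-0. , -0. ,  0.1]), 'gripper_force': 0.0, 'gripper_width': 91.21067145221657}
```

Run:
```python
import cv2
for n in("scene","side"):
    cv2.imwrite(f"pics/{n}L.png",cv2.resize(cv2.imread(f"pics/{n}.png"),(800,600),interpolation=cv2.INTER_CUBIC))
```

```text
(no output)
```

View pics/sceneL.png

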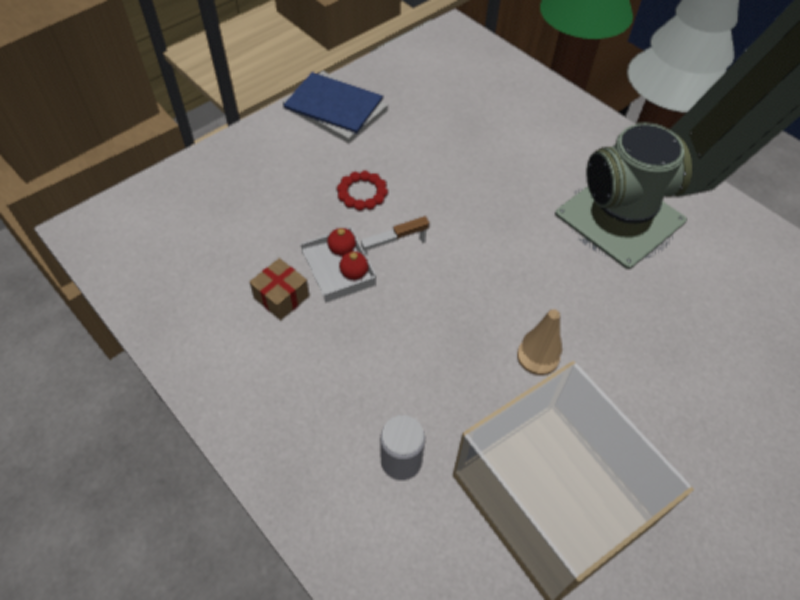

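View pics/sideL.png

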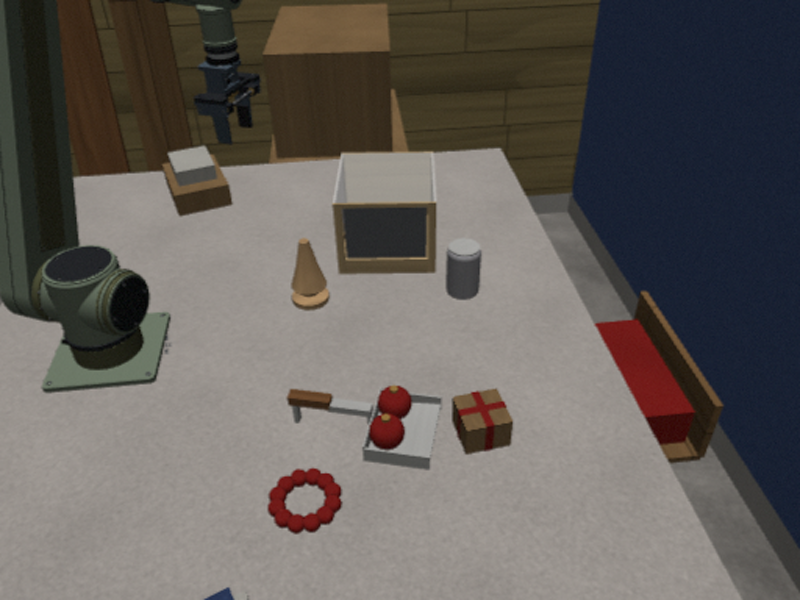

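The scene view shows the scoop with its nose at (315,272), handle at (396–428,226) and the box top front edge from (463,434) to (574,365). The side view shows the handle at (290–331,398), the pan's near bottom edge from (365,459) to (431,466) and the box front from (336,204) to (434,271). The tree stands on the robot's side of the flap and the tin on the other.

```bash
cat > h.py <<'E'
import numpy as np,cv2
from scipy.optimize import least_squares
from scipy.spatial.transform import Rotation as Ro
from workcell import env, grab_frame, camera_model, models
np.set_printoptions(precision=1,suppress=True)
def cam(n,ee=None):
    m=camera_model(n);K=np.array(m["K"])
    if n!="wrist": return K,np.array(m["R"]),np.array(m["t"]).ravel()
    T=np.eye(4);T[:3,:3]=Ro.from_euler("xyz",ee[1],degrees=True).as_matrix();T[:3,3]=ee[0]
    W=np.linalg.inv(T@np.array(m["mount"]));return K,W[:3,:3],W[:3,3]
def proj(c,X):
    K,R,t=c;p=(np.atleast_2d(X)@R.T+t)@K.T;return p[:,:2]/p[:,2:]
def fit(obs,x0):
    """obs: list of (cam, model pts, pixels); solves x,y,z,yaw"""
    def res(v):
        R=Ro.from_euler("z",v[3],degrees=True).as_matrix()
        return np.concatenate([(proj(c,np.array(M)@R.T+v[:3])-np.array(p)).ravel() for c,M,p in obs])
    s=least_squares(res,x0,x_scale=[10,10,10,3],loss="soft_l1");return s.x,res(s.x)
E
python3 - <<'E'
from h import *
S=cam("scene");D=cam("side");k=.64
sc=[(S,[(-200,0,66),(-125,0,66),(55,70,0),(-55,70,0)],np.array([(428,221),(396,229),(327,298),(375,291)])*k),
    (D,[(-200,0,66),(-125,0,66),(55,-70,0),(-55,-70,0)],np.array([(289,396),(331,399),(431,466),(365,459)])*k)]
print(*fit(sc,[545,-270,0,-15]))
bx=[(S,[(-125,110,180),(-125,-110,180),(-125,-110,0),(125,-110,180),(125,110,180)],np.array([(574,365),(463,434),(455,476),(579,580),(689,490)])*k),
    (D,[(-125,110,180),(-125,-110,180),(-125,110,0),(-125,-110,0),(125,-110,180),(125,110,180)],np.array([(336,204),(436,207),(340,271),(434,271),(435,153),(341,154)])*k)]
print(*fit(bx,[573,318,0,90]))
E
```

```text
[ 553.9 -285.5   -4.7  -15.9] [-0.2 -0.9 -1.   1.5 -0.   5.6  1.6 -2.1 -0.3 -1.6  0.1 -0.7 -0.1  1.1
  0.1  0.7]
[586.1 316.2  -4.1  82.8] [-0.5 -2.2 -0.5 -0.2 -2.   0.4 -0.5  2.   3.3  0.8 -2.7  0.6 -0.2 -2.1
 -1.2  2.1  0.5  1.5 -1.6 -0.7 -0.  -0.5]
```

```bash
python3 -m crank '-1 -35.7 -48 0 0 0 0;-1 -35.7 -48 0 0 0 0;-1 -35.7 -48 0 0 0 0;-1 -35.7 -48 0 0 0 0;-1 -35.7 -48 0 0 0 0;-1 -35.7 -48 0 0 0 0;-1 -35.7 -48 0 0 0 0;-1 -35.7 -48 0 0 0 0;-1 -35.7 -48 0 0 0 0;-1 -35.7 -48 0 0 0 0' && python3 -m crank '-1 -35.7 -48 0 0 0 0;-1 -35.7 -48 0 0 0 0;-1 -35.7 -48 0 0 0 0;-1 0 0 0 0 0 10.7;-1 0 0 0 0 0 10.7;-1 0 0 0 0 0 10.7;-1 0 0 0 0 0 10.7;-1 0 0 0 0 0 10.7;-1 0 0 0 0 0 10.7;-1 0 0 0 0 0 10.7' && python3 -m crank '-1 0 0 0 0 0 10.7;-1 0 0 0 0 0 10.7;-1 0 0 0 0 0 10.7;-1 0 0 0 0 0 10.7;-1 0 0 0 0 0 10.7;-1 0 0 0 0 0 10.7;-1 0 0 0 0 0 10.7;-1 0 0 0 0 0 10.7;-1 0 0 0 0 0 10.7;-1 0 0 0 0 0 0'
python3 - <<'E'
from h import *
s=env.state();a=grab_frame("wrist");cv2.imwrite("pics/w1.png",a)
print(s["time_s"],s["ee_pos"],s["ee_rot"],s["qpos"])
for n in("scoop","scoop_grip","bauble1"):print(n,[(np.array(r["point"]),round(r["p"],2)) for r in models.search_frame(n,"wrist")])
c=cam("wrist",(s["ee_pos"],s["ee_rot"]))
print(proj(c,[(400,-241,66),(554,-285,0)]))
E
```

```text
time_s: 2.25
ee_pos: [363.9, -66.9, 225.4]
ee_rot: [180.0, 0.1, 155.0]
force: [0.3, -0.1, -0.4]
gripper_width: 91.3
gripper_force: 0.0
time_s: 3.5
ee_pos: [399.8, -240.7, 225.0]
ee_rot: [180.0, -0.0, 79.7]
force: [0.0, 0.0, 0.9]
gripper_width: 91.1
gripper_force: 0.0
time_s: 4.75
ee_pos: [399.8, -240.7, 225.0]
ee_rot: [-180.0, -0.0, -16.1]
force: [-0.3, 0.1, 0.0]
gripper_width: 91.5
gripper_force: 0.0
4.75 [ 399.8 -240.7  225. ] [-180.    -0.   -16.1] [-32.5   8.5 102.9   0.   68.5  73.6]
scoop [(array([ 493.8, -258.7,   38.1]), 0.68), (array([402.2,  80.2,   8.7]), 0.25)]
scoop_grip [(array([ 493.1, -261.8,   36.9]), 0.56)]
bauble1 [(array([ 536.5, -250.7,   59.4]), 0.85), (array([ 516.2, -309.8,   57.6]), 0.63)]
[[255.  174.1]
 [254.6  14.1]]
```

View pics/w1.png

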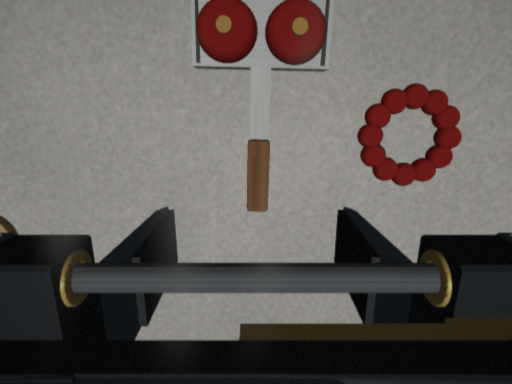

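Wrist view: handle from (259,140) to (257,211), back wall from (193,68) to (328,71), and wreath at (410,135), clear of the right finger. I'll combine this with the earlier views.

Run:
```python
from h import *
s=env.state();W=cam("wrist",(s["ee_pos"],s["ee_rot"]));S=cam("scene");D=cam("side");k=.64
w=(W,[(-125,0,66),(-200,0,66),(-55,70,36),(-55,-70,36)],[(258.8,140),(257.3,211),(193,68),(328,70.5)])
sc=[(S,[(-200,0,66),(55,70,0),(-55,70,0)],np.array([(428,221),(327,298),(375,291)])*k),
    (D,[(-200,0,66),(-125,0,66),(55,-70,0),(-55,-70,0)],np.array([(289,396),(331,399),(431,466),(365,459)])*k)]
for o in([w],[w]+sc,[w,w]+sc):
  v,r=fit(o,[554,-285,0,-16]);y=np.radians(v[3]);c=np.array([np.cos(y),np.sin(y)])
  print(v,r[:8],"grip",v[:2]-160*c)
```

```text
[ 549.5 -291.2   -8.4  -17.3] [ 0.3  0.6  0.1 -0.3 -0.2 -0.4 -0.2  0.1] grip [ 396.8 -243.6]
[ 550.4 -290.5   -6.2  -17. ] [-0.   0.3  0.2 -0.1 -1.3 -0.8 -0.3 -1.1] grip [ 397.4 -243.7]
[ 549.9 -290.9   -7.2  -17.2] [ 0.2  0.5  0.1 -0.1 -0.7 -0.6 -0.2 -0.4] grip [ 397.  -243.6]
```

```bash
python3 -m crank '-1 -1.9 3.6 40 0 0 1.1;-1 0 0 45 0 0 0;-1 0 0 30 0 0 0;-1 0 0 0 0 0 0'
python3 - <<'E'
from h import *
s=env.state();a=grab_frame("wrist");cv2.imwrite("pics/w2.png",a)
print(s["ee_pos"],s["ee_rot"])
c=cam("wrist",(s["ee_pos"],s["ee_rot"]))
for z in(58,66): print(proj(c,[(397+75/2*.955,-243.6-75/2*.296,z),(397-40*.955,-243.6+40*.296,z)]))
E
```

```text
time_s: 5.45
ee_pos: [395.6, -242.7, 108.2]
ee_rot: [-179.9, 0.3, -17.3]
force: [-0.2, 0.7, 0.3]
gripper_width: 90.9
gripper_force: 0.0
[ 395.6 -242.7  108.2] [-179.9    0.3  -17.3]
[[255.2 155. ]
 [255.2 261.4]]
[[255.1 157.4]
 [255.2 267.1]]
```

View pics/w2.png

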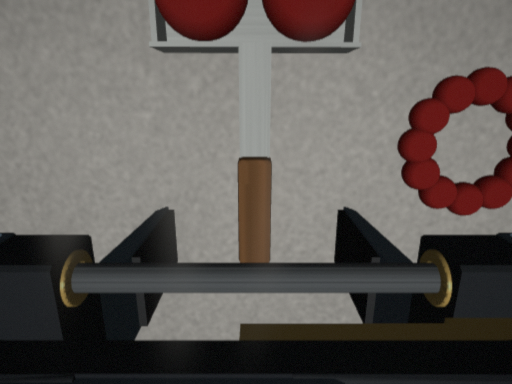

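Wrist view: the handle is centred at column 255 between the fingers, its front edge at row 157, and the wreath is outside the right finger. I'll triangulate the front edge to check its height.

Run:
```python
from h import *
A=cam("wrist",(np.array([399.8,-240.7,225.]),np.array([-180,0,-16.1])));s=env.state();B=cam("wrist",(s["ee_pos"],s["ee_rot"]))
print(s["ee_pos"],s["ee_rot"])
o=[(A,[(-125,0,66),(-55,70,36),(-55,-70,36)],[(258.8,140),(193,68),(328,70.5)]),(B,[(-125,0,66),(-55,70,36),(-55,-70,36)],[(254.8,157.5),(150.5,48),(360,48.5)])]
v,r=fit(o,[550,-290,0,-17]);y=np.radians(v[3]);print(v,r,v[:2]-160*np.array([np.cos(y),np.sin(y)]))
P=lambda c:c[0]@np.c_[c[1],c[2]]
X=cv2.triangulatePoints(P(A),P(B),np.array([258.8,140.]),np.array([254.8,157.5]));X=(X[:3]/X[3]).ravel()
print(X, X[:2]-35*np.array([np.cos(y),np.sin(y)]))
```

```text
[ 396.8 -243.5  109.8] [-180.     0.1  -17.3]
[ 551.4 -292.2   -2.3  -17.4] [ 0.5 -0.7 -1.1 -3.2  1.5 -2.3 -0.1  2.1  0.5  0.3 -1.   0.5] [ 398.8 -244.2]
[ 426.8 -253.    27. ] [ 393.5 -242.6]
```

```bash
python3 -m crank '-1 2 0 20 0 0 0;-1 0 0 25 0 0 0;-1 0 0 17.5 0 0 0;-1 0 0 0 0 0 0;1 0 0 0 0 0 0;1 0 0 0 0 0 0;1 0 0 0 0 0 0;1 0 0 0 0 0 0;1 0 0 0 0 0 0;1 0 0 0 0 0 0' 60
python3 - <<'E'
from h import *
s=env.state();print(s)
E
```

```text
time_s: 6.75
ee_pos: [398.8, -244.2, 47.4]
ee_rot: [-180.0, 0.0, -17.3]
force: [-0.3, -0.0, 0.1]
gripper_width: 34.0
gripper_force: 0.0
{'time_s': 6.75, 'qpos': array([-32.9,  20.1, 117.2,   0. ,  42.6,  74.4]), 'qvel': array([-0.,  0.,  0., -0., -0.,  0.]), 'effort': array([ -0. , -35.6, -15.9,   0. ,  -0.1,   0. ]), 'ee_pos': array([ 398.8, -244.2,   47.4]), 'ee_rot': array([-180. ,    0. ,  -17.3]), 'force': array([-0.3, -0. ,  0.1]), 'torque': array([-0. ,  0.2, -0.1]), 'gripper_force': 0.0, 'gripper_width': 34.00212964021186}
```

```bash
python3 -m crank '1 0 0 0 0 0 0;1 0 0 0 0 0 0;1 0 0 0 0 0 0;1 0 0 -1 0 0 0;1 0 0 -3 0 0 0;1 0 0 -5 0 0 0;1 0 0 -5 0 0 0;1 0 0 -3 0 0 0;1 0 0 -1 0 0 0;1 0 0 0 0 0 0' 60
python3 - <<'E'
from h import *
s=env.state();a=grab_frame("side");cv2.imwrite("pics/s2.png",cv2.resize(a[190:310,150:350],None,fx=3,fy=3,interpolation=cv2.INTER_CUBIC))
print(s["ee_pos"],s["ee_rot"],s["gripper_force"],s["force"],s["torque"])
E
```

```text
time_s: 8.0
ee_pos: [398.9, -244.2, 65.5]
ee_rot: [-180.0, -0.0, -17.3]
force: [0.6, -1.2, -2.7]
gripper_width: 21.5
gripper_force: 60.0
[ 398.9 -244.2   65.5] [-180.    -0.   -17.3] 59.989877343177795 [ 0.6 -1.2 -2.7] [0.1 0.4 0. ]
```

View pics/s2.png

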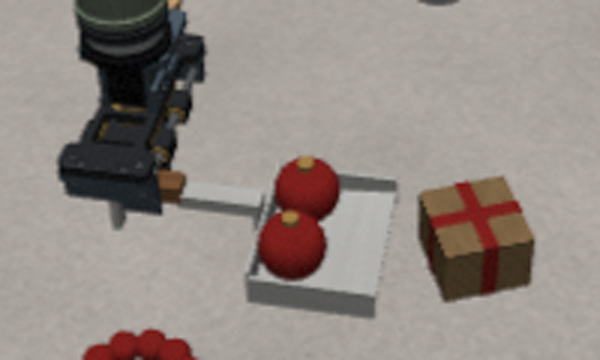

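The picture shows the scoop lifted and level, with both baubles against the back wall. I'll crop the box in both views at high zoom to refine its pose.

Run:
```python
from h import *
v=np.array([551.6,-291.8,18.]);R=Ro.from_euler("z",-17.3,degrees=True).as_matrix()
D=cam("side");print(proj(D,np.array([(-55,-70,0),(55,-70,0)])@R.T+v),"seen (232.3,290),(274.7,295)")
a=cv2.imread("pics/scene.png");b=cv2.imread("pics/side.png")
A=cv2.resize(a[225:384,280:450],None,fx=3.2,fy=3.2,interpolation=cv2.INTER_CUBIC)
B=cv2.resize(b[90:200,180:320],None,fx=5,fy=5,interpolation=cv2.INTER_CUBIC)
cv2.imwrite("pics/bA.png",A);cv2.imwrite("pics/bB.png",B)
```

```text
[[232.1 290.2]
 [274.5 296. ]] seen (232.3,290),(274.7,295)
```

View pics/bA.png

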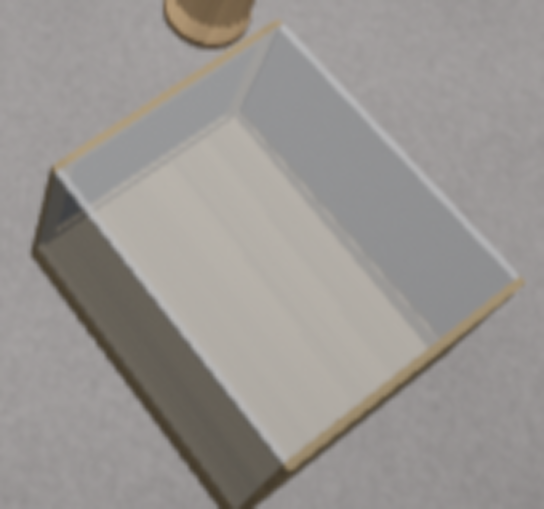

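View pics/bB.png

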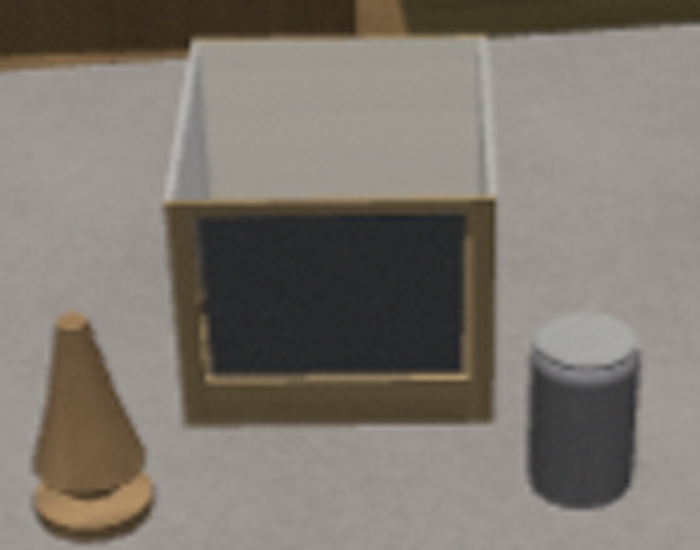

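Crop A shows the box top corners at (278,22), (53,168), (288,470) and (521,282). Crop B shows the front corners at (164,203), (494,199), (186,425) and (492,421), with the tree to the left and the tin to the right.

Run:
```python
from h import *
S=cam("scene");D=cam("side")
a=lambda L:np.array(L)/3.2+[279.7,224.7]
b=lambda L:np.array(L)/5+[179.6,89.6]
o=[(S,[(-125,110,180),(-125,-110,180),(-125,-110,0),(125,-110,180),(125,110,180)],a([(278,22),(53,168),(35,253),(288,470),(521,282)])),
   (D,[(-125,110,180),(-125,-110,180),(-125,110,0),(-125,-110,0),(125,-110,180),(125,110,180)],b([(164,203),(494,199),(186,425),(492,421),(487,37),(191,38)]))]
for q in(o,o[:1],o[1:]):
  v,r=fit(q,[580,318,0,85]);y=np.radians(v[3]);print(v,r,"front",v[:2]-125*np.array([np.cos(y),np.sin(y)]))
def tri(p,q):
  P=lambda c:c[0]@np.c_[c[1],c[2]]
  X=cv2.triangulatePoints(P(S),P(D),np.array(p,float),np.array(q,float));return (X[:3]/X[3]).ravel()
for p,q in[((278,22),(164,203)),((53,168),(494,199)),((288,470),(487,37)),((521,282),(191,38)),((35,253),(492,421))]:
  print(tri(a([p])[0],b([q])[0]))
print("tin top",tri(np.array([403,436])*.64,b([(584,339)])[0]),"tree tip",tri(np.array([553,313])*.64,b([(72,320)])[0]))
```

```text
[585.8 314.8  -0.7  82.8] [ 0.2 -1.3 -0.6 -0.8 -1.6  0.4  0.4  0.6  1.8  0.5 -0.2  0.2  0.4  0.2
 -0.5  0.4  0.2  0.6 -0.2 -0.4  0.3  0.2] front [570.1 190.8]
[578.7 313.1 -17.5  82.8] [-0.1 -0.   0.3 -0.2 -0.7  0.5  0.1 -0.6  0.2  0.4] front [563.1 189. ]
[586.6 324.3  -5.3  82.8] [ 0.   0.1  0.2  0.1 -0.3 -0.1  0.   0.1 -0.4 -0.4  0.5  0.2] front [570.9 200.3]
[462.5 206.5 178.5]
[678.7 179.2 178.8]
[710.7 423.6 178.5]
[492.9 449.7 180.3]
[677.3 178.9   1.1]
tin top [727.8 104.8 112. ] tree tip [398.  116.1 150.1]
```

Box front centre is (570.6, 192.5) with axis at 82.8°. Tree and tin clear the pan by about 50 mm. Lift, then turn slowly.

```bash
python3 -m crank '1 0 0 -2 0 0 0;1 0 0 -5 0 0 0;1 0 0 -8 0 0 0;1 0 0 -10 0 0 0;1 0 0 -10 0 0 0;1 0 0 -10 0 0 0;1 0 0 -9 0 0 0;1 0 0 -7 0 0 0;1 0 0 -4 0 0 0;1 0 0 -1 0 0 0' && python3 -m crank '1 0 0 0 0 0 -1;1 0 0 0 0 0 -2;1 0 0 0 0 0 -3;1 0 0 0 0 0 -4;1 0 0 0 0 0 -5;1 0 0 0 0 0 -5;1 0 0 0 0 0 -5;1 0 0 0 0 0 -5;1 0 0 0 0 0 -5;1 0 0 0 0 0 -5' && python3 -m crank '1 0 0 0 0 0 -5;1 0 0 0 0 0 -5;1 0 0 0 0 0 -5;1 0 0 0 0 0 -5;1 0 0 0 0 0 -5;1 0 0 0 0 0 -5;1 0 0 0 0 0 -5;1 0 0 0 0 0 -5;1 0 0 0 0 0 -5;1 0 0 0 0 0 -5' && python3 -m crank '1 0 0 0 0 0 -4;1 0 0 0 0 0 -3;1 0 0 0 0 0 -2;1 0 0 0 0 0 -1;1 0 0 0 0 0 0'
python3 - <<'E'
from h import *
s=env.state();print(s["ee_pos"],s["ee_rot"],s["force"])
a=grab_frame("wrist");cv2.imwrite("pics/w3.png",a)
print([(np.array(r["point"]),round(r["p"],2)) for r in models.search_frame("bauble1","wrist")])
u=np.array([.1253,.992]);n=np.array([.992,-.1253]);F=np.array([570.6,192.5]);d=s["ee_pos"][:2]-F
print("along",d@u,"lateral",d@n)
E
```

```text
time_s: 9.3
ee_pos: [398.9, -244.2, 131.5]
ee_rot: [-180.0, -0.0, -17.3]
force: [0.1, -0.3, -2.5]
gripper_width: 21.6
gripper_force: 60.0
time_s: 10.55
ee_pos: [398.9, -244.3, 131.2]
ee_rot: [-180.0, 0.0, 22.9]
force: [0.7, 0.3, -2.2]
gripper_width: 21.4
gripper_force: 60.0
time_s: 11.8
ee_pos: [399.1, -244.5, 131.3]
ee_rot: [180.0, 0.0, 72.9]
force: [0.7, 0.2, -3.1]
gripper_width: 21.7
gripper_force: 60.0
time_s: 12.42
ee_pos: [399.0, -244.3, 131.4]
ee_rot: [180.0, 0.0, 82.7]
force: [-0.9, -0.8, -3.0]
gripper_width: 21.5
gripper_force: 60.0
[ 399.  -244.3  131.4] [180.    0.   82.7] [-0.9 -0.8 -3. ]
[(array([ 446.3, -133.7,  133. ]), 0.78), (array([ 383.7, -124.9,  131.1]), 0.58)]
along -454.7955313612098 lateral -115.50744129765822
```

```bash
python3 -m crank '1 0 2 1 0 0 0;1 0 4 2 0 0 0;1 0 6 2 0 0 0;1 0 8 2 0 0 0;1 0 8 2 0 0 0;1 0 8 2 0 0 0;1 0 8 2 0 0 0;1 0 8 2 0 0 0;1 0 8 2 0 0 0' && python3 -m crank '1 0 8 2 0 0 0;1 0 8 2 0 0 0;1 0 8 2 0 0 0;1 0 8 2 0 0 0;1 0 8 2 0 0 0;1 0 7 2 0 0 0;1 0 5 2 0 0 0;1 0 3 2 0 0 0;1 0 0.5 1 0 0 0;1 0 0 0 0 0 0' && python3 -m crank '1 2 0 0 0 0 0;1 4 0 0 0 0 0;1 6 0 0 0 0 0;1 8 0 0 0 0 0;1 10 0 0 0 0 0;1 12 0 0 0 0 0;1 12 0 0 0 0 0;1 12 0 0 0 0 0;1 12 0 0 0 0 0' && python3 -m crank '1 12 0 0 0 0 0;1 12 0 0 0 0 0;1 12 0 0 0 0 0;1 12 0 0 0 0 0;1 10 0 0 0 0 0;1 8 0 0 0 0 0;1 6 0 0 0 0 0;1 4 0 0 0 0 0;1 2 0 0 0 0 0;1 0 0 0 0 0 0'
python3 - <<'E'
from h import *
s=env.state();print(s["ee_pos"],s["ee_rot"],s["force"])
a=grab_frame("side");cv2.imwrite("pics/s3.png",cv2.resize(a[90:270,150:350],None,fx=3.3,fy=3.3,interpolation=cv2.INTER_CUBIC))
u=np.array([.1253,.992]);n=np.array([.992,-.1253]);F=np.array([570.6,192.5]);d=s["ee_pos"][:2]-F
print("along",d@u,"lateral",d@n)
E
```

```text
time_s: 13.65
ee_pos: [458.9, -252.0, 114.2]
ee_rot: [-180.0, -0.0, 82.7]
force: [0.4, 0.4, -2.2]
gripper_width: 21.4
gripper_force: 60.0
time_s: 14.9
ee_pos: [513.2, -258.9, 97.3]
ee_rot: [-180.0, -0.0, 82.7]
force: [-0.1, 0.3, -3.0]
gripper_width: 21.9
gripper_force: 60.0
time_s: 16.02
ee_pos: [523.5, -180.7, 97.4]
ee_rot: [180.0, -0.0, 82.7]
force: [0.9, -0.2, -2.8]
gripper_width: 21.7
gripper_force: 60.0
time_s: 17.27
ee_pos: [533.3, -104.3, 97.4]
ee_rot: [180.0, -0.0, 82.7]
force: [-0.8, -0.8, -2.6]
gripper_width: 21.4
gripper_force: 60.0
[ 533.3 -104.3   97.4] [180.   -0.   82.7] [-0.8 -0.8 -2.6]
along -299.05909937971717 lateral 0.21499330196134767
```

View pics/s3.png

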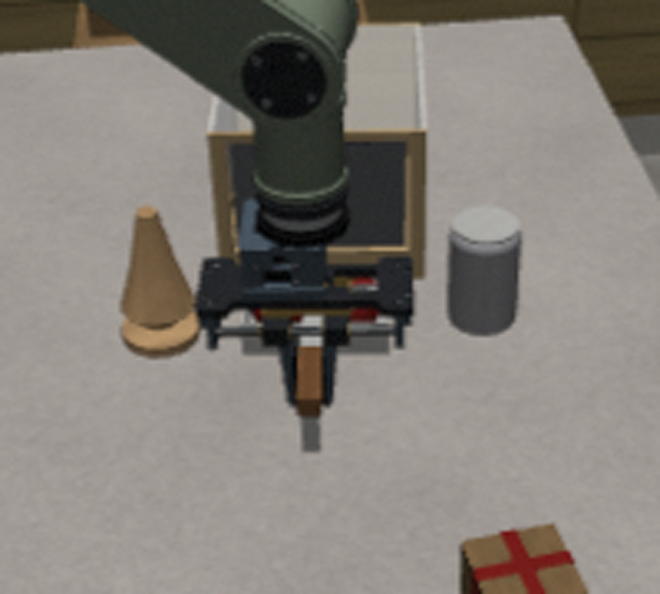

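Side view: the gripper is centred in front of the flap, between tree and tin, with both baubles still in the pan. Push in.

```bash
python3 -m crank '1 2 0 0 0 0 0;1 4 0 0 0 0 0;1 6 0 0 0 0 0;1 8 0 0 0 0 0;1 10 0 0 0 0 0;1 10 0 0 0 0 0;1 10 0 0 0 0 0;1 10 0 0 0 0 0;1 10 0 0 0 0 0' && python3 -m crank '1 10 0 0 0 0 0;1 10 0 0 0 0 0;1 10 0 0 0 0 0;1 10 0 0 0 0 0;1 10 0 0 0 0 0;1 10 0 0 0 0 0;1 10 0 0 0 0 0;1 10 0 0 0 0 0;1 10 0 0 0 0 0' && python3 -m crank '1 10 0 0 0 0 0;1 10 0 0 0 0 0;1 10 0 0 0 0 0;1 8 0 0 0 0 0;1 6 0 0 0 0 0;1 4 0 0 0 0 0;1 3 0 0 0 0 0;1 2 0 0 0 0 0;1 1 0 0 0 0 0;1 0 0 0 0 0 0'
python3 - <<'E'
from h import *
s=env.state();print(s["ee_pos"],s["ee_rot"],s["force"],s["torque"],s["qpos"])
a=grab_frame("scene");cv2.imwrite("pics/c4.png",cv2.resize(a[180:384,250:470],None,fx=2.7,fy=2.7,interpolation=cv2.INTER_CUBIC))
E
```

```text
time_s: 18.45
ee_pos: [542.4, -34.1, 97.4]
ee_rot: [180.0, -0.0, 82.7]
force: [-0.3, 0.2, -2.3]
gripper_width: 21.7
gripper_force: 60.0
time_s: 19.58
ee_pos: [553.8, 55.1, 97.4]
ee_rot: [-180.0, -0.0, 82.7]
force: [0.0, -0.7, -2.3]
gripper_width: 21.7
gripper_force: 60.0
time_s: 20.82
ee_pos: [560.6, 108.0, 97.4]
ee_rot: [-180.0, -0.0, 82.7]
force: [-0.4, 0.3, -3.0]
gripper_width: 21.7
gripper_force: 60.0
[560.6 108.   97.4] [-180.    -0.    82.7] [-0.4  0.3 -3. ] [-0.4  0.1 -0. ] [  9.7  24.2 100.5   0.   55.3  17.1]
```

View pics/c4.png

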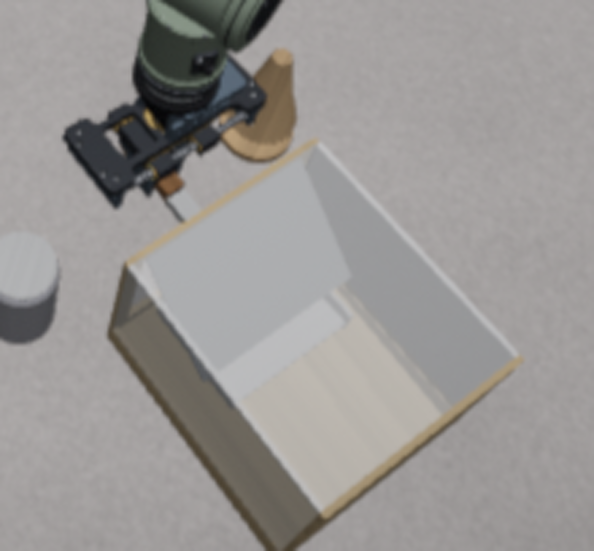

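Scene view: the pan is inside under the lifted flap, centred, with the handle outside. Tip 30° about the scoop origin.

```bash
python3 -m crank '1 2.22 0 -6.93 0 -2.5 0;1 4.75 0 -13.77 0 -5 0;1 4.75 0 -13.77 0 -5 0;1 4.75 0 -13.77 0 -5 0;1 4.75 0 -13.77 0 -5 0;1 4.75 0 -13.77 0 -5 0;1 2.22 0 -6.93 0 -2.5 0;1 0 0 0 0 0 0;1 0 0 0 0 0 0;1 0 0 0 0 0 0' && python3 -m crank '1 0 0 0 0 0 0;1 0 0 0 0 0 0;1 0 0 0 0 0 0;1 0 0 0 0 0 0;1 0 0 0 0 0 0;1 0 0 0 0 0 0'
python3 - <<'E'
from h import *
s=env.state();print(s["ee_pos"],s["ee_rot"],s["force"],s["torque"],s["qpos"])
a=grab_frame("scene");cv2.imwrite("pics/c5.png",cv2.resize(a[180:384,250:470],None,fx=2.7,fy=2.7,interpolation=cv2.INTER_CUBIC))
print([(np.array(r["point"]),round(r["p"],2)) for r in models.search_frame("bauble1","scene")])
E
```

```text
time_s: 22.12
ee_pos: [566.4, 152.4, 171.4]
ee_rot: [180.0, 29.9, 82.6]
force: [0.2, 0.8, -1.1]
gripper_width: 21.8
gripper_force: 60.0
time_s: 22.88
ee_pos: [566.3, 153.0, 170.9]
ee_rot: [-180.0, 30.0, 82.7]
force: [0.4, 0.1, -1.4]
gripper_width: 21.6
gripper_force: 60.0
[566.3 153.  170.9] [-180.    30.    82.7] [ 0.4  0.1 -1.4] [ 0.1 -0.  -0. ] [ 27.1  30.3  84.7 -24.5  83.7  41.3]
[]
```

View pics/c5.png

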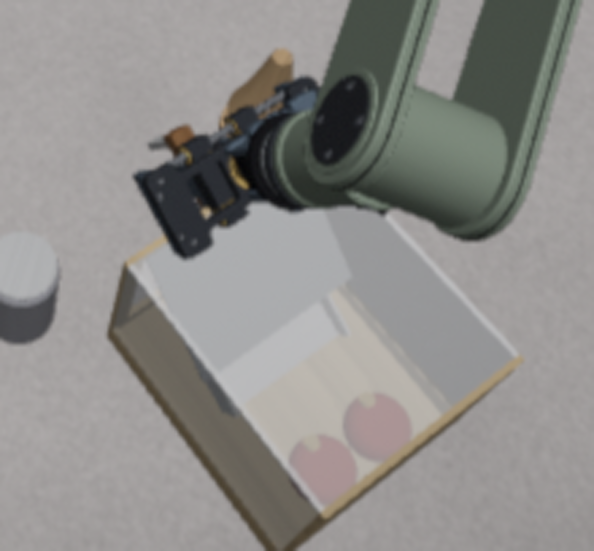

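Both baubles lie at the back of the box, seen at (322,465) and (378,428), and the pan is empty. Level the scoop and draw it out.

```bash
python3 -m crank '1 -1.92 0 7.03 0 2.5 0;1 -3.53 0 14.13 0 5 0;1 -3.53 0 14.13 0 5 0;1 -3.53 0 14.13 0 5 0;1 -3.53 0 14.13 0 5 0;1 -3.53 0 14.13 0 5 0;1 -1.92 0 7.03 0 2.5 0;1 0 0 0 0 0 0' && python3 -m crank '1 -4 0 0 0 0 0;1 -8 0 0 0 0 0;1 -12 0 0 0 0 0;1 -12 0 0 0 0 0;1 -12 0 0 0 0 0;1 -12 0 0 0 0 0;1 -12 0 0 0 0 0;1 -12 0 0 0 0 0;1 -12 0 0 0 0 0;1 -12 0 0 0 0 0' && python3 -m crank '1 -12 0 0 0 0 0;1 -12 0 0 0 0 0;1 -12 0 0 0 0 0;1 -16 0 0 0 0 0;1 -20 0 0 0 0 0;1 -20 0 0 0 0 0;1 -20 0 0 0 0 0;1 -20 0 0 0 0 0;1 -20 0 0 0 0 0;1 -16 0 0 0 0 0' && python3 -m crank '1 -10 0 0 0 0 0;1 -6 0 0 0 0 0;1 -2 0 0 0 0 0;1 0 0 0 0 0 0;1 0 0 0 0 0 0'
python3 - <<'E'
from h import *
s=env.state();print(s["ee_pos"],s["ee_rot"],s["force"],s["torque"])
w=grab_frame("wrist");a=grab_frame("scene")
for c in("scene","side"):
  grab_frame(c)
  print([(n,np.array(r["point"]),round(r["p"],2)) for n in("bauble1","flap") for r in models.search_frame(n,c)])
E
```

```text
time_s: 23.98
ee_pos: [560.1, 107.0, 97.1]
ee_rot: [-179.9, 0.0, 82.6]
force: [0.2, -0.1, -2.0]
gripper_width: 21.7
gripper_force: 60.0
time_s: 25.22
ee_pos: [546.8, 0.1, 97.4]
ee_rot: [180.0, -0.0, 82.7]
force: [-0.5, 0.3, -1.4]
gripper_width: 21.6
gripper_force: 60.0
time_s: 26.48
ee_pos: [525.3, -167.1, 97.4]
ee_rot: [180.0, -0.0, 82.6]
force: [0.2, -0.2, -0.4]
gripper_width: 22.1
gripper_force: 60.0
time_s: 27.1
ee_pos: [523.2, -183.2, 97.4]
ee_rot: [180.0, -0.0, 82.7]
force: [0.6, 0.3, -2.7]
gripper_width: 21.5
gripper_force: 60.0
[ 523.2 -183.2   97.4] [180.   -0.   82.7] [ 0.6  0.3 -2.7] [-0.3  0.  -0. ]
[]
[('flap', array([625.6, 184.2, 109.2]), 0.94)]
```

```bash
python3 -m crank '1 0 0 3 0 0 0;1 0 0 6 0 0 0;1 0 0 9 0 0 0;1 0 0 9 0 0 0;1 0 0 8 0 0 0;1 0 0 6 0 0 0;1 0 0 3 0 0 0;1 0 0 2 0 0 0;1 0 0 1 0 0 0;1 0 0 0 0 0 0'; python3 -m crank '1 0 0 1 0 0 0;1 0 0 1 0 0 0;1 0 0 0.5 0 0 0;1 0 0 0 0 0 0'
python3 -c "
from h import *
s=env.state();print(s['force'],s['torque'])"
```

```text
time_s: 28.75
ee_pos: [523.2, -183.6, 50.6]
ee_rot: [180.0, 0.0, 82.7]
force: [-0.0, -0.6, -2.0]
gripper_width: 21.7
gripper_force: 60.0
time_s: 29.25
ee_pos: [523.1, -183.6, 47.9]
ee_rot: [-180.0, -0.0, 82.7]
force: [0.4, 0.8, -2.0]
gripper_width: 21.8
gripper_force: 60.0
[ 0.4  0.8 -2. ] [-0.2  0.1  0. ]
```

```bash
python3 -m crank '1 0 0 0.5 0 0 0;1 0 0 0.3 0 0 0;1 0 0 0 0 0 0' && python3 -m crank '0.5 0 0 0 0 0 0;0 0 0 0 0 0 0;-0.5 0 0 0 0 0 0;-1 0 0 0 0 0 0;-1 0 0 0 0 0 0;-1 0 0 0 0 0 0;-1 0 0 0 0 0 0;-1 0 0 0 0 0 0;-1 0 0 0 0 0 0;-1 0 0 0 0 0 0' && python3 -m crank '-1 0 0 -5 0 0 0;-1 0 0 -15 0 0 0;-1 0 0 -30 0 0 0;-1 0 0 -40 0 0 0;-1 0 0 -40 0 0 0;-1 -20 0 -30 0 0 0;-1 -40 0 -20 0 0 0;-1 -30 0 0 0 0 0;-1 -10 0 0 0 0 0;-1 0 0 0 0 0 0'
python3 - <<'E'
from h import *
a=grab_frame("scene");b=grab_frame("side")
A=cv2.resize(a[90:384,160:460],None,fx=1.3,fy=1.3);B=cv2.resize(b[60:354,150:450],None,fx=1.3,fy=1.3)
cv2.imwrite("pics/end.png",np.hstack([A,B]))
E
```

```text
time_s: 29.62
ee_pos: [523.2, -183.6, 47.4]
ee_rot: [180.0, -0.0, 82.7]
force: [-0.6, -0.9, 0.8]
gripper_width: 21.4
gripper_force: 60.0
time_s: 30.88
ee_pos: [523.1, -183.6, 47.1]
ee_rot: [-180.0, -0.0, 82.7]
force: [-0.3, -0.5, -1.1]
gripper_width: 91.5
gripper_force: 0.0
time_s: 32.12
ee_pos: [510.1, -282.6, 227.2]
ee_rot: [-180.0, -0.0, 82.6]
force: [0.1, 0.7, -0.7]
gripper_width: 91.2
gripper_force: 0.0
```

View pics/end.png

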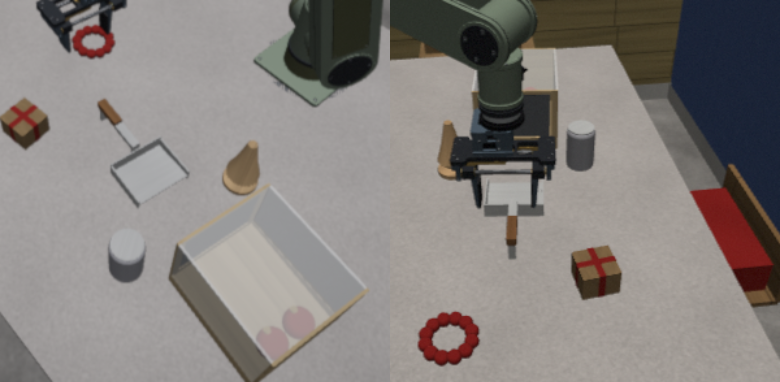

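The final views show both baubles inside the box, the flap shut, the scoop flat and upright on the bench, and the bystanders unmoved.

```bash
python3 -c "
from workcell import env
print(env.job_done())"
```

```text
the job is handed in; nothing more can be done
None
```

The job is handed in at about 32 s: both baubles are in the stock box, the flap is shut, the scoop is flat and upright on the bench and released, and the bystanders look undisturbed.

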